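# Find the worn swatch clip by tugging

## Task

One of the three sprung clips on the wooden rail has gone slack. Tug the red card, then the blue, then the yellow straight up by its grip bar, each with about 10 newtons and never more than 20: the good clips hold, the worn one lets its card slide. Then pull the slipping card right out and push it, with no more than 25 newtons, fully home and upright in the spare clip on the green base; leave the other two cards seated in their clips and the things around undisturbed.

Things in the scene. Friction and masses are not known exactly. Their poses are not given: they have to be found in the camera images.
- card_red: loose red swatch card standing in a rail clip (which varies), 120 g in all: blade 46 wide (its y) x 5 thick (its x) x 100 tall, lowest 10 mm tapering to 2 thick; above it a wooden grip bar 46 x 10 thick x 20 tall, 102 to 122 above the foot, on two stiff springs. Origin: centre of the blade's underside; z up the card. It may rock by 0.05 rad in its clip.
- card_blue: loose blue swatch card standing in a rail clip (which varies), 120 g in all: blade 46 wide (its y) x 5 thick (its x) x 100 tall, lowest 10 mm tapering to 2 thick; above it a wooden grip bar 46 x 10 thick x 20 tall, 102 to 122 above the foot, on two stiff springs. Origin: centre of the blade's underside; z up the card. It may rock by 0.05 rad in its clip.
- card_yellow: loose yellow swatch card standing in a rail clip (which varies), 120 g in all: blade 46 wide (its y) x 5 thick (its x) x 100 tall, lowest 10 mm tapering to 2 thick; above it a wooden grip bar 46 x 10 thick x 20 tall, 102 to 122 above the foot, on two stiff springs. Origin: centre of the blade's underside; z up the card. It may rock by 0.05 rad in its clip.
- grip_red (a joint): give of the red card's grip bar along the card's z: + when pulled up, - when pushed down, 1 mm per 10 N, 0 unloaded, stops at 4 mm either way; too stiff to judge a pull by eye
- grip_blue (a joint): give of the blue card's grip bar along the card's z: + when pulled up, - when pushed down, 1 mm per 10 N, 0 unloaded, stops at 4 mm either way; too stiff to judge a pull by eye
- grip_yellow (a joint): give of the yellow card's grip bar along the card's z: + when pulled up, - when pushed down, 1 mm per 10 N, 0 unloaded, stops at 4 mm either way; too stiff to judge a pull by eye
- rail: fixed wooden board 85 (x) x 320 (y) x 15 tall, origin at the centre of its underside. Three grey clips of the same look stand on it at its y = +105, 0, -105, lips along y, pinching the card's faces (x). The two good clips, rigid upwards, hold a card against 28 N or more; the worn one slides at 4 to 7 N, yet keeps its card upright.
- seat_left (a point): where a seated card's origin lies in the rail clip at the rail's y = +105: clip floor, 23 above the table; the clip is 66 (x) x 56 (y), its lips pinch 36 above the seat, its flared steel mouth ends 53 above the seat; axes as the rail
- seat_middle (a point): the same for the rail clip at the rail's y = 0
- seat_right (a point): the same for the rail clip at the rail's y = -105
- spare: fixed empty clip on a green plate 85 x 85 x 15, origin at the centre of the plate's underside; clip as on the rail: fixed lip at +x, sprung jaw at -x, lips along y. Empty, the lips stand 2 mm apart, gap centred at x = +1.5; they open as the card's foot is pushed between them, 59 above the table.
- spare_seat (a point): where the origin of a fully seated card lies in the spare clip: on its floor, 23 above the table; lips 36 above it, mouth ends 53 above it; axes as the spare. A card goes in with 10 to 20 N, slides on with about 8 N, stands on the floor when the push rises past 15 N again, and is then held against about 8 N.
- thread_cone: bystander: blue-grey thread cone, 67 x 67 x 115, origin under its centre
- spool_pink: bystander: pink spool, 33 x 33 x 52, origin under its centre
- pastille_tin: bystander: flat round tin with black lid, 47 x 48 x 20, origin under its centre
- spool_cream: bystander: cream spool, 36 x 36 x 60, origin under its centre
Not all that is in view belongs to the job. What is meant by the card_blue is not white, and is the larger of those in its own colour.

How it is judged:
On the way, in this order (a step that is already met when the one before it is completed fails the run):
1. red card tugged: its grip bar pulled up with over 6.5 N, or the card slid 3 mm ((value of joint grip_red above 0.00065 m or distance of card_red from where it was at the start of the episode above 0.003 m)), for 0.05 s.
2. blue card tugged: its grip bar pulled up with over 6.5 N, or the card slid 3 mm ((value of joint grip_blue above 0.00065 m or distance of card_blue from where it was at the start of the episode above 0.003 m)), for 0.05 s.
3. yellow card tugged: its grip bar pulled up with over 6.5 N, or the card slid 3 mm ((value of joint grip_yellow above 0.00065 m or distance of card_yellow from where it was at the start of the episode above 0.003 m)), for 0.05 s.
4. a card is pulled clear above its clip (height (world z) of any of card_red, card_blue, card_yellow above 0.09 m), for 0.1 s.
At the end, for the whole second after the job is handed in: One card stands in the spare clip (foot within 3 mm of the clip floor, within 8 mm along the lips and 4 mm across, upright within 0.1 rad, faced along the lips within 0.15 rad); the other two are within 4 mm of where they started; all cards at rest ((((x of card_red in the frame of spare_seat between -0.004 and 0.004 m and y of card_red in the frame of spare_seat between -0.008 and 0.008 m and z of card_red in the frame of spare_seat between -0.003 and 0.003 m and angle between the z axis of card_red and the z axis of spare, either way round below 0.1 rad and angle between the y axis of card_red and the y axis of spare, either way round below 0.15 rad) and distance of each of card_blue, card_yellow from where it was at the start of the episode below 0.004 m) or ((x of card_blue in the frame of spare_seat between -0.004 and 0.004 m and y of card_blue in the frame of spare_seat between -0.008 and 0.008 m and z of card_blue in the frame of spare_seat between -0.003 and 0.003 m and angle between the z axis of card_blue and the z axis of spare, either way round below 0.1 rad and angle between the y axis of card_blue and the y axis of spare, either way round below 0.15 rad) and distance of each of card_red, card_yellow from where it was at the start of the episode below 0.004 m) or ((x of card_yellow in the frame of spare_seat between -0.004 and 0.004 m and y of card_yellow in the frame of spare_seat between -0.008 and 0.008 m and z of card_yellow in the frame of spare_seat between -0.003 and 0.003 m and angle between the z axis of card_yellow and the z axis of spare, either way round below 0.1 rad and angle between the y axis of card_yellow and the y axis of spare, either way round below 0.15 rad) and distance of each of card_red, card_blue from where it was at the start of the episode below 0.004 m)) and linear speed of each of card_red, card_blue, card_yellow below 0.01 m/s); the robot touches nothing.
It fails at once if the red card is pulled up with more than 20 N or pushed down with more than 25 N (value of joint grip_red above 0.002 m or value of joint grip_red below -0.0025 m).
It fails at once if the blue card is pulled up with more than 20 N or pushed down with more than 25 N (value of joint grip_blue above 0.002 m or value of joint grip_blue below -0.0025 m).
It fails at once if the yellow card is pulled up with more than 20 N or pushed down with more than 25 N (value of joint grip_yellow above 0.002 m or value of joint grip_yellow below -0.0025 m).
It fails at once if a bystander is moved more than 20 mm (distance of any of thread_cone, spool_pink, pastille_tin, spool_cream from where it was at the start of the episode above 0.02 m).
It also fails if it takes over 67 s, if anything falls off the work surface, if the arm or the gripper's body presses on something with over 40 N, if the wrist force passes 120 N, or if a joint passes its speed limit or range.

## Robot

A 6-joint arm with a two-finger parallel gripper is mounted at the origin on a cart in front of the work surface, level with it; the furniture and walls round the work are solid. World frame = base frame: x ahead of the robot, y to its left, z up, the work surface at z = 0. Lengths are in m, angles in rad, forces in N, time in s.
With the tool pointing down it reaches from about 0.275 to 0.725 m from the base axis. Payload 5.6 kg.
Tool frame: the origin (TCP) lies at the very end of the fingers, on their centre line; the grasp point (between the pads) lies 19 mm behind it; z points along the fingers, y is the line along which they close (so a half turn about z gives the same grasp; the last joint's range is limited). The gripper opens to 85 mm and grips with 20 to 120 N. Pads are 22 mm wide; open, the fingers measure 114 mm over their backs; the gripper's body (76 mm by 85 mm) begins 54 mm behind the grasp point. The pads swing forward as they close: fully open they stand 13 mm farther back than shut.
Start: joints at [1.601, 0.255, 0.108, 0, -1.424, -0.285], TCP at [0.139, 0.532, 0.231] pointing down, gripper open.
Joint ranges: [-2.95, 2.95], [-1.21, 1.97], [-1.09, 1.5], [-2.87, 1.71], [-2.94, -0.07], [-3.05, 3.05]. Speed limits (rad/s): [2.57, 2.57, 3.14, 3.14, 3.14, 3.14].

## Interface

Orientations are given as a unit quaternion [w, x, y, z].
In Python, from plant import bot gives the robot as it stands. The module is installed in compiled form; this text tells all that it offers.
- The arm moves only by the tool step_arm, never from a script. Its argument "moves" is a list of rows, each an object of numbers: "tx", "ty", "tz": the shift along the tool's x, y, z normalised to -1 to 1, where 1 is 100 cm; "ax", "ay", "az": the turn, a rotation vector about the tool's x, y, z normalised to -1 to 1, where 1 is 360 degrees. In form: [{"tx": .., "ty": .., "tz": .., "ax": .., "ay": .., "az": ..}, ...]. A call has 1 to 5 rows; each row is the pose to reach, as a shift and turn from the pose commanded when the call began, along the tool's axes at that moment, turning the shorter way round; what a row does not reach only later rows make up. A row lasts 1/10 s, in which the tool goes at most 50 mm and 8.59 degrees, less where a joint would pass 70% of its speed; a pose out of reach is approached as far as the arm can. A call with a number of a shift or a turn outside -1 to 1 is refused whole. A call with a gripper value outside its range is refused whole. "hand" is the opening, from 0 (shut) to 1 (fully open), set as the call begins (left out, the last holds). The fingers move at their own pace and stop on an object; "force" is the grip in N (left out, the last holds). Time passes only in rows, so rows that repeat a pose let the fingers close. It gives the time, the measured TCP pose, the force, the opening and the grip force at its end, in the units of the state.
- bot.get_state(): the state, without advancing time (a new reading comes with each control period).
- bot.camera(name): name is "scene" or "top" or "wrist"; returns (picture, depth): 480x640x3 uint8, blue, green, red; 480x640 float32, m along the optical axis (not along the pixel's ray), 0 where there is no reading.
- bot.camera_model(name): a dict with "fx", "fy", "cx", "cy" (pixels), "R" (3x3) and "t" (3): a world point X has camera coordinates R X + t. Camera axes: x right, y down, z forward; pixel columns grow to the right and rows downward; lengths in m; the calibration is good to about 2 mm. A picture is of the moment at which its call begins: read the wrist's pose just before it. camera_model takes no time and is no camera call; for the wrist camera it gives the pose at the moment of the call.
- bot.sign_off(): hands the job in; it is judged then, once.
Trained networks look in the newest picture that a camera, given by its name, has taken for a name from the list of things; names that differ only in an ending like _2 or _b are one class to them, and where a whole thing is asked for, a point or a joint stands for the part that bears it (a point fixed in the world has none). Each returns a list of dicts, best first, with "p" (0 to 1); they miss things now and then, are a little off and sometimes report something else, mostly with a low value. They report only what shows in the picture. A call takes as long as a camera call. They do not tell look-alikes from the thing itself.
- bot.look_for(camera, query): "box" ([left, top, right, bottom] in pixels, round what is visible of it).
- bot.silhouettes(camera, query): "region" (480x640 bool, what is visible of it) and "box" ([left, top, right, bottom] in pixels, round what is visible of it).
The state is a dict: "clock": time; "q": joint angles; "qvel": joint speeds; "joint_efforts": joint torques, N m; "position": TCP position; "orientation": TCP orientation; "contact_force": force on the tool from outside, world axes, zero at the start; "wrist_torque": the same for the moment, N m; "finger_gap": finger opening in m; "grip_force": force on a finger pad.
Only numpy, scipy, OpenCV 4.12 (cv2) and the standard library are available. Lean on these libraries where they do the work, as an engineer would, in place of code of your own. Each camera call takes 0.05 s, during which the arm holds its last target. There are 200 camera calls.

## Working session

There is one attempt and no reset: what is moved stays moved. The work goes in short steps, Python scripts to look and compute and a tool call to move; the robot and the scene stay as the last step left them, time stands still between calls to the robot, and variables do not carry over. Pictures are saved under pics/ and viewed, at most 10 in all, crops included, and the job is handed in when it is done.

Besides the shell and the picture viewer there is one more tool, called after ">>>" by a JSON object that holds its "method" and its "body". step_arm: Moves the arm, as the interface text tells. Its arguments: {"type":"object","properties":{"moves":{"type":"array"},"hand":{"type":"number"},"force":{"type":"number"}},"required":["moves"]}

```bash
mkdir -p pics; python3 - <<'E'
from plant import bot
import cv2,numpy as np
s=bot.get_state();print({k:np.round(v,4) for k,v in s.items()})
for n in("scene","top"):
    im,d=bot.camera(n);cv2.imwrite(f"pics/{n}0.png",im);np.save(f"{n}_d.npy",d)
    m=bot.camera_model(n);print(n,{k:np.round(v,4).tolist() for k,v in m.items()})
E
```

```text
{'clock': np.float64(0.0), 'q': array([ 1.6007e+00,  2.5570e-01,  1.0700e-01, -5.0000e-04, -1.4239e+00,
       -2.8460e-01]), 'qvel': array([-0.001 , -0.0016, -0.0013,  0.0022, -0.0008,  0.    ]), 'joint_efforts': array([ 5.00000e-04, -3.86624e+01,  2.37935e+01,  5.36480e+00,
       -6.20000e-03, -0.00000e+00]), 'position': array([0.1384, 0.5318, 0.2304]), 'orientation': array([ 1.000e-03,  9.919e-01, -1.270e-01, -1.000e-04]), 'contact_force': array([-0.098 ,  0.7775, -0.5888]), 'wrist_torque': array([-0.0004, -0.0275,  0.0156]), 'grip_force': np.float64(0.0), 'finger_gap': np.float64(0.0853)}
scene {'fx': 604.5703, 'fy': 604.5703, 'cx': 316.8541, 'cy': 241.1039, 'R': [[0.6008, -0.7994, 0.0019], [-0.6287, -0.4739, -0.6166], [0.4938, 0.3692, -0.7873]], 't': [-0.4252, 0.315, 1.1005]}
top {'fx': 589.0528, 'fy': 589.0528, 'cx': 327.7978, 'cy': 241.6555, 'R': [[0.0155, -0.9999, 0.0036], [-0.9903, -0.0158, -0.1381], [0.1382, -0.0015, -0.9904]], 't': [-0.0996, 0.5629, 1.2657]}
```

View pics/scene0.png

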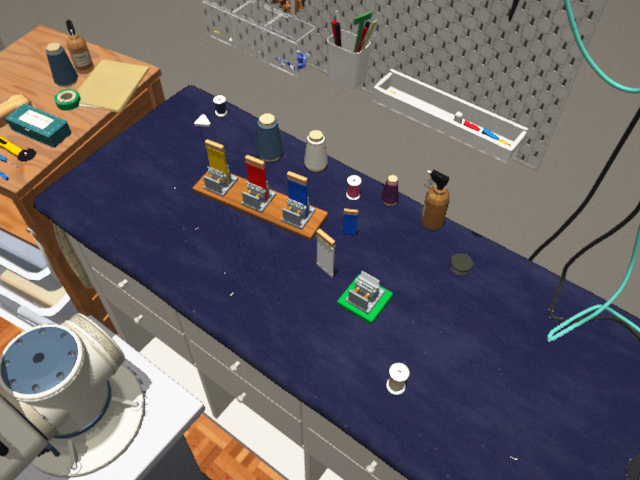

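View pics/top0.png

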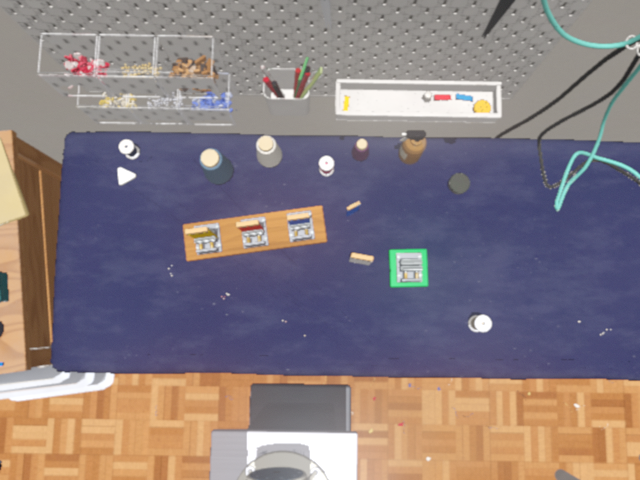

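The scene shows the yellow (217,160), red (257,175) and blue (298,190) cards on the rail and the green spare at (366,296). A second, small blue card stands at (350,221) and a white one at (326,253).

Blue candidates are the rail card at (298,190) and the smaller loose one at (350,221). The rail card fits, because it is larger and stands in a clip. I'll measure next and confirm it in a crop.

```bash
cat > h.py <<'E'
from plant import bot
import cv2,numpy as np
from scipy.spatial.transform import Rotation as R
def cloud(d,m):
    v,u=np.mgrid[:480,:640]
    P=np.stack([(u-m['cx'])/m['fx']*d,(v-m['cy'])/m['fy']*d,d],-1)
    return (P-np.array(m['t']))@np.array(m['R'])   # R^T(P-t)
def pose():
    s=bot.get_state();w,x,y,z=s['orientation'];return np.array(s['position']),R.from_quat([x,y,z,w]),s
def delta(p,yaw_y):
    """shift/turn (units of moves) to TCP p, pointing down, tool y along world heading yaw_y (or its opposite)"""
    p0,r0,s=pose()
    best=None
    for a in(yaw_y,yaw_y+np.pi):
        y=np.array([np.cos(a),np.sin(a),0]);z=np.array([0,0,-1.]);x=np.cross(y,z)
        rv=(r0.inv()*R.from_matrix(np.stack([x,y,z],1))).as_rotvec()/(2*np.pi)
        print('t',np.round(r0.inv().apply(p-p0),4),'a',np.round(rv,4))
E
python3 - <<'E'
from h import *
ims={}
for n in("scene","top"):
    im,d=bot.camera(n);m=bot.camera_model(n);W=cloud(d,m)
    for q in("card_red","card_blue","card_yellow","rail","spare","thread_cone","spool_pink","pastille_tin","spool_cream"):
        r=bot.silhouettes(n,q)
        for e in r[:2]:
            g=e['region']&(d>0);P=W[g]
            if len(P)<5: continue
            print(n,q,round(e['p'],2),np.round(e['box']),len(P),'lo',np.round(np.percentile(P,2,0),3),'hi',np.round(np.percentile(P,98,0),3))
            if 'card' in q:
                T=P[(P[:,2]>.125)&(P[:,2]<.16)]
                if len(T)>5:
                    c,(w,h),a=cv2.minAreaRect(T[:,:2].astype(np.float32)); print('   bar n',len(T),np.round(c,4),np.round((w,h),4),round(a,1), np.round(np.percentile(T[:,2],95),4))
            if q in('rail','spare'):
                lo,hi=(.010,.020)
                T=P[(P[:,2]>lo)&(P[:,2]<hi)]
                c,(w,h),a=cv2.minAreaRect(T[:,:2].astype(np.float32)); print('   plate',len(T),np.round(c,4),np.round((w,h),4),round(a,1))
    if n=="scene": cv2.imwrite("pics/crop.png",cv2.resize(im[120:330,180:460],None,fx=2.8,fy=2.8,interpolation=cv2.INTER_CUBIC))
E
```

```text
scene card_red 0.86 [245. 155. 267. 196.] 536 lo [0.576 0.054 0.044] hi [0.594 0.1   0.144]
   bar n 166 [0.5839 0.0769] [0.0159 0.0455] 8.1 0.1444
scene card_blue 0.81 [287. 173. 308. 204.] 525 lo [ 0.592 -0.049  0.064] hi [ 0.605 -0.005  0.144]
   bar n 173 [ 0.5987 -0.0279] [0.0144 0.0463] 12.0 0.1441
scene card_blue 0.73 [342. 209. 356. 240.] 334 lo [ 0.628 -0.156 -0.003] hi [ 0.644 -0.131  0.079]
scene card_yellow 0.7 [206. 139. 228. 183.] 509 lo [0.56  0.157 0.048] hi [0.574 0.202 0.144]
   bar n 155 [0.5668 0.1795] [0.0135 0.0467] 8.7 0.1447
scene card_yellow 0.3 [191. 172. 329. 244.] 2079 lo [ 0.522 -0.082 -0.   ] hi [0.638 0.225 0.017]
scene rail 0.91 [193. 171. 328. 243.] 1997 lo [ 0.523 -0.082  0.001] hi [0.638 0.224 0.017]
   plate 1486 [0.5809 0.0761] [0.088 0.32 ] 9.3
scene spare 0.78 [336. 274. 391. 322.] 1663 lo [ 0.467 -0.313  0.002] hi [ 0.547 -0.231  0.072]
   plate 631 [ 0.5082 -0.2719] [0.086 0.087] 3.3
scene thread_cone 0.88 [256. 113. 282. 161.] 1022 lo [0.697 0.134 0.003] hi [0.745 0.184 0.114]
scene thread_cone 0.41 [337. 275. 393. 322.] 1701 lo [ 0.467 -0.31
[... 1274 characters left out ...]
9  0.127] hi [ 0.609 -0.007  0.148]
   plate 0 [0. 0.] [0. 0.] 0.0
top spare 0.76 [388. 249. 430. 288.] 1475 lo [ 0.471 -0.312  0.004] hi [ 0.554 -0.23   0.074]
   plate 707 [ 0.5125 -0.2717] [0.0841 0.0855] 1.0
top thread_cone 0.34 [185. 228. 210. 236.] 131 lo [0.563 0.158 0.128] hi [0.576 0.2   0.147]
top spool_pink 0.59 [317. 156. 332. 177.] 250 lo [ 0.726 -0.098 -0.002] hi [ 0.755 -0.068  0.055]
top pastille_tin 0.82 [448. 174. 469. 195.] 351 lo [ 0.687 -0.407  0.   ] hi [ 0.728 -0.366  0.025]
top spool_cream 0.76 [466. 314. 493. 331.] 297 lo [ 0.374 -0.446  0.   ] hi [ 0.407 -0.408  0.065]
top spool_cream 0.24 [286. 211. 309. 225.] 195 lo [ 0.596 -0.049  0.066] hi [ 0.608 -0.008  0.148]
```

View pics/crop.png

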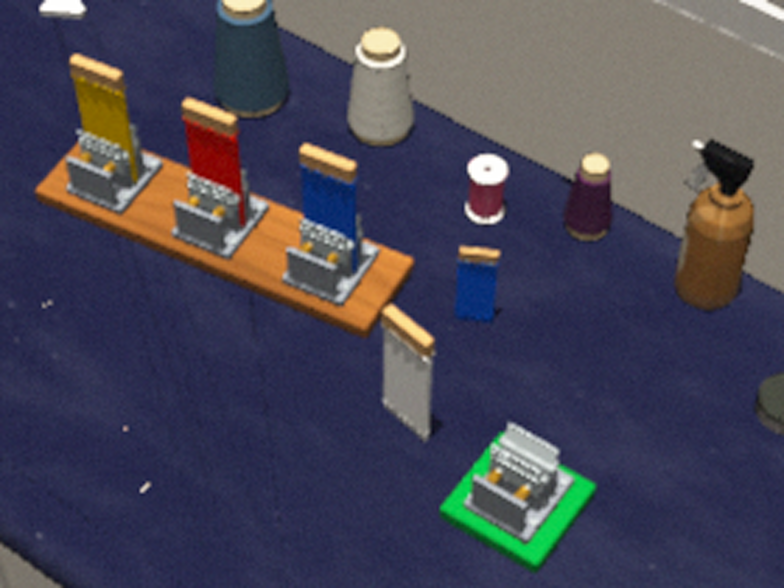

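The crop shows the blue rail card (crop 330,190) clearly larger than the small blue one (crop 478,285), so the rail card is card_blue. The measured bar heights (~0.145), the rail size 86x320 and the yaw of about 9° all match the given figures. I'll move above the red card next.

```bash
python3 -c "
from h import *
delta(np.array([.585,.076,.27]),np.radians(9))"
```

```text
t [ 0.547   0.329  -0.0387] a [ 0.     -0.     -0.3156]
t [ 0.547   0.329  -0.0387] a [-0.     -0.      0.1844]
```

>>> {"method": "step_arm", "body": {"moves": [{"tx":0.2,"ty":0.12,"tz":-0.035,"az":0.09},{"tx":0.2,"ty":0.12,"tz":-0.035,"az":0.09},{"tx":0.2,"ty":0.12,"tz":-0.035,"az":0.09},{"tx":0.2,"ty":0.12,"tz":-0.035,"az":0.09},{"tx":0.2,"ty":0.12,"tz":-0.035,"az":0.09}], "hand": 0.6}}

```text
validation failed for argument at $.mo...
```

```bash
python3 -c "
from h import *
delta(np.array([.585,.076,.27]),np.radians(9));s=bot.get_state();print(s['finger_gap'],s['q'],s['clock'])"
```

```text
t [ 0.547   0.329  -0.0387] a [ 0.     -0.     -0.3156]
t [ 0.547   0.329  -0.0387] a [-0.     -0.      0.1844]
0.08545439069899728 [ 1.60061357e+00  2.55077375e-01  1.08210956e-01  1.83441162e-05
 -1.42391589e+00 -2.84606191e-01] 1.1
```

>>> {"method": "step_arm", "body": {"moves": [{"tx":0.2,"ty":0.12,"tz":-0.035,"ax":0,"ay":0,"az":0.09},{"tx":0.2,"ty":0.12,"tz":-0.035,"ax":0,"ay":0,"az":0.09},{"tx":0.2,"ty":0.12,"tz":-0.035,"ax":0,"ay":0,"az":0.09},{"tx":0.2,"ty":0.12,"tz":-0.035,"ax":0,"ay":0,"az":0.09},{"tx":0.2,"ty":0.12,"tz":-0.035,"ax":0,"ay":0,"az":0.09}], "hand": 0.6}}

```text
clock: 1.6
position: [0.3034, 0.3637, 0.2673]
orientation: [-0.001, 0.916, -0.401, 0.0]
contact_force: [-0.9, 1.7, 1.1]
finger_gap: 0.0512
grip_force: 0.0
```

```bash
python3 -c "
from h import *
delta(np.array([.585,.076,.27]),np.radians(9));s=bot.get_state();print(s['finger_gap'],s['q'],s['clock'])"
```

```text
t [ 0.4024 -0.0114 -0.0028] a [-1.000e-04 -3.000e-04 -4.062e-01]
t [ 0.4024 -0.0114 -0.0028] a [-0.0002  0.0001  0.0938]
0.05115058850700516 [ 1.20797182e+00  9.26526080e-02 -7.53016084e-04  5.31091914e-04
 -1.47614942e+00 -4.61662060e-01] 1.6
```

>>> {"method": "step_arm", "body": {"moves": [{"tx":0.2,"ty":-0.006,"tz":-0.003,"ax":0,"ay":0,"az":0.047},{"tx":0.2,"ty":-0.006,"tz":-0.003,"ax":0,"ay":0,"az":0.047},{"tx":0.2,"ty":-0.006,"tz":-0.003,"ax":0,"ay":0,"az":0.047},{"tx":0.2,"ty":-0.006,"tz":-0.003,"ax":0,"ay":0,"az":0.047},{"tx":0.2,"ty":-0.006,"tz":-0.003,"ax":0,"ay":0,"az":0.047}]}}

```text
clock: 2.1
position: [0.4456, 0.2194, 0.2692]
orientation: [0.001, 0.847, -0.532, 0.001]
contact_force: [-0.3, 0.7, -1.0]
finger_gap: 0.0513
grip_force: 0.0
```

>>> {"method": "step_arm", "body": {"moves": [{"tx":0.192,"ty":-0.064,"tz":0,"ax":0,"ay":0,"az":0.047},{"tx":0.192,"ty":-0.064,"tz":0,"ax":0,"ay":0,"az":0.047},{"tx":0.192,"ty":-0.064,"tz":0,"ax":0,"ay":0,"az":0.047},{"tx":0.192,"ty":-0.064,"tz":0,"ax":0,"ay":0,"az":0.047},{"tx":0.192,"ty":-0.064,"tz":0,"ax":0,"ay":0,"az":0.047}]}}

```text
clock: 2.6
position: [0.5869, 0.0755, 0.2675]
orientation: [0.001, 0.76, -0.65, -0.0]
contact_force: [-0.0, -0.3, -0.0]
finger_gap: 0.051
grip_force: 0.0
```

```bash
python3 - <<'E'
from h import *
delta(np.array([.585,.076,.27]),np.radians(9));p,r,s=pose();print(s['position'],s['finger_gap'],s['q'],s['clock'])
m=bot.camera_model('wrist');im,d=bot.camera('wrist');cv2.imwrite('pics/w1.png',im);W=cloud(d,m)
print('cam at',-np.array(m['R']).T@m['t'])
for q in("card_red","card_blue","card_yellow","rail"):
    for e in bot.silhouettes('wrist',q)[:1]:
        P=W[e['region']&(d>0)]
        if q=='rail': T=P[(P[:,2]>.01)&(P[:,2]<.02)]
        else: T=P[(P[:,2]>.138)&(P[:,2]<.155)]
        if len(T)>5:
            c,wh,a=cv2.minAreaRect(T[:,:2].astype(np.float32));print(q,round(e['p'],2),len(T),np.round(c,4),np.round(wh,4),round(a,1),np.median(T[:,2]),np.round(e['box']))
E
```

```text
t [-0.0007  0.0018 -0.0025] a [-4.000e-04 -6.000e-04  4.997e-01]
t [-0.0007  0.0018 -0.0025] a [ 0.0004 -0.0002 -0.0003]
[0.586898   0.07553978 0.26750081] 0.05096746837438617 [ 3.92552040e-01  3.35517161e-01  3.09556185e-01  8.91051075e-04
 -1.54748460e+00 -2.37644123e-01] 2.6
cam at [ 0.59977787 -0.0061416   0.40969724]
card_red 0.77 756 [0.5872 0.077 ] [0.0094 0.0453] 9.1 0.14432479410752364 [310. 181. 326. 264.]
card_yellow 0.48 1092 [ 0.6032 -0.0262] [0.0097 0.0453] 9.0 0.1442740140602037 [311.  46. 326. 125.]
rail 0.98 10948 [0.5869 0.0782] [0.085  0.3194] 8.9 0.014600609569572421 [272.  34. 360. 326.]
```

The wrist view gives red at (0.587, 0.077) and blue at (0.603, -0.026), with tops at 0.144 against 0.145 expected. The rail yaw is 9°. I'll descend onto the red card.

>>> {"method": "step_arm", "body": {"moves": [{"tx":-0.0014,"ty":-0.0005,"tz":0.04,"ax":0,"ay":0,"az":0},{"tx":-0.0014,"ty":-0.0005,"tz":0.08,"ax":0,"ay":0,"az":0},{"tx":-0.0014,"ty":-0.0005,"tz":0.12,"ax":0,"ay":0,"az":0},{"tx":-0.0014,"ty":-0.0005,"tz":0.151,"ax":0,"ay":0,"az":0},{"tx":-0.0014,"ty":-0.0005,"tz":0.151,"ax":0,"ay":0,"az":0}]}}

```text
clock: 3.35
position: [0.5811, 0.0813, 0.1143]
orientation: [0.003, 0.762, -0.648, -0.003]
contact_force: [-0.0, 0.2, 0.1]
finger_gap: 0.0513
grip_force: 0.0
```

>>> {"method": "step_arm", "body": {"moves": [{"tx":0,"ty":0,"tz":0,"ax":0,"ay":0,"az":0},{"tx":0,"ty":0,"tz":0,"ax":0,"ay":0,"az":0},{"tx":0,"ty":0,"tz":0,"ax":0,"ay":0,"az":0}], "hand": 0.4, "force": 30}}

```text
clock: 3.65
position: [0.586, 0.0813, 0.1207]
orientation: [-0.002, 0.762, -0.648, 0.001]
contact_force: [-0.4, -0.2, -0.9]
finger_gap: 0.0342
grip_force: 0.0
```

>>> {"method": "step_arm", "body": {"moves": [{"tx":0,"ty":0,"tz":0,"ax":0,"ay":0,"az":0},{"tx":0,"ty":0,"tz":0,"ax":0,"ay":0,"az":0},{"tx":0,"ty":0,"tz":0,"ax":0,"ay":0,"az":0},{"tx":0,"ty":0,"tz":0,"ax":0,"ay":0,"az":0},{"tx":0,"ty":0,"tz":0,"ax":0,"ay":0,"az":0}], "hand": 0}}

```text
clock: 4.15
position: [0.5857, 0.0809, 0.119]
orientation: [-0.001, 0.761, -0.648, 0.001]
contact_force: [1.3, 0.4, 3.8]
finger_gap: 0.0091
grip_force: 35.8
```

>>> {"method": "step_arm", "body": {"moves": [{"tx":0,"ty":0,"tz":-0.0005,"ax":0,"ay":0,"az":0},{"tx":0,"ty":0,"tz":-0.0008,"ax":0,"ay":0,"az":0},{"tx":0,"ty":0,"tz":-0.0008,"ax":0,"ay":0,"az":0}]}}

```text
clock: 4.45
position: [0.5855, 0.0809, 0.1193]
orientation: [-0.001, 0.761, -0.648, 0.0]
contact_force: [4.1, 0.4, 1.9]
finger_gap: 0.0093
grip_force: 35.6
```

>>> {"method": "step_arm", "body": {"moves": [{"tx":0,"ty":0,"tz":-0.001,"ax":0,"ay":0,"az":0},{"tx":0,"ty":0,"tz":-0.0015,"ax":0,"ay":0,"az":0},{"tx":0,"ty":0,"tz":-0.0015,"ax":0,"ay":0,"az":0},{"tx":0,"ty":0,"tz":-0.0015,"ax":0,"ay":0,"az":0}]}}

```text
clock: 4.85
position: [0.5851, 0.0809, 0.1198]
orientation: [-0.0, 0.761, -0.648, -0.0]
contact_force: [5.2, 0.1, -2.9]
finger_gap: 0.0097
grip_force: 35.3
```

>>> {"method": "step_arm", "body": {"moves": [{"tx":0,"ty":0,"tz":-0.001,"ax":0,"ay":0,"az":0},{"tx":0,"ty":0,"tz":-0.002,"ax":0,"ay":0,"az":0},{"tx":0,"ty":0,"tz":-0.002,"ax":0,"ay":0,"az":0},{"tx":0,"ty":0,"tz":-0.002,"ax":0,"ay":0,"az":0}]}}

```text
clock: 5.25
position: [0.5846, 0.0808, 0.1204]
orientation: [0.001, 0.761, -0.649, -0.001]
contact_force: [8.1, -0.0, -9.0]
finger_gap: 0.0094
grip_force: 35.8
```

Pulling up with 9 N stretches only the bar spring, 1.3 mm, so the red card holds. I'll add a slight extra pull, relax, release and go to blue.

>>> {"method": "step_arm", "body": {"moves": [{"tx":0,"ty":0,"tz":-0.0006,"ax":0,"ay":0,"az":0},{"tx":0,"ty":0,"tz":-0.0006,"ax":0,"ay":0,"az":0}]}}

```text
clock: 5.45
position: [0.5845, 0.0808, 0.1207]
orientation: [0.001, 0.761, -0.649, -0.001]
contact_force: [8.2, 1.6, -12.3]
finger_gap: 0.0092
grip_force: 36.0
```

>>> {"method": "step_arm", "body": {"moves": [{"tx":0,"ty":0,"tz":0.0015,"ax":0,"ay":0,"az":0},{"tx":0,"ty":-0.001,"tz":0.0035,"ax":0,"ay":0,"az":0},{"tx":0,"ty":-0.001,"tz":0.0035,"ax":0,"ay":0,"az":0}]}}

```text
clock: 5.75
position: [0.5856, 0.0809, 0.1195]
orientation: [0.0, 0.761, -0.648, -0.0]
contact_force: [2.7, 0.6, -0.8]
finger_gap: 0.0094
grip_force: 35.3
```

>>> {"method": "step_arm", "body": {"moves": [{"tx":0,"ty":0,"tz":0,"ax":0,"ay":0,"az":0},{"tx":0,"ty":0,"tz":0,"ax":0,"ay":0,"az":0},{"tx":0,"ty":0,"tz":0,"ax":0,"ay":0,"az":0},{"tx":0,"ty":0,"tz":0,"ax":0,"ay":0,"az":0}], "hand": 0.5}}

```text
clock: 6.15
position: [0.5853, 0.0806, 0.1195]
orientation: [0.0, 0.761, -0.648, -0.0]
contact_force: [0.4, -0.5, 0.2]
finger_gap: 0.0425
grip_force: 0.0
```

>>> {"method": "step_arm", "body": {"moves": [{"tx":0,"ty":0,"tz":-0.04,"ax":0,"ay":0,"az":0},{"tx":0,"ty":0,"tz":-0.05,"ax":0,"ay":0,"az":0},{"tx":0.04,"ty":0,"tz":-0.05,"ax":0,"ay":0,"az":0},{"tx":0.08,"ty":0,"tz":-0.05,"ax":0,"ay":0,"az":0},{"tx":0.108,"ty":0,"tz":-0.05,"ax":0,"ay":0,"az":0}]}}

```text
clock: 6.65
position: [0.6031, -0.0276, 0.17]
orientation: [-0.0, 0.761, -0.648, 0.0]
contact_force: [-0.2, 0.3, 0.7]
finger_gap: 0.0428
grip_force: 0.0
```

>>> {"method": "step_arm", "body": {"moves": [{"tx":0,"ty":0,"tz":0,"ax":0,"ay":0,"az":0},{"tx":0,"ty":0,"tz":0.025,"ax":0,"ay":0,"az":0},{"tx":0,"ty":0,"tz":0.05,"ax":0,"ay":0,"az":0},{"tx":0,"ty":0,"tz":0.05,"ax":0,"ay":0,"az":0},{"tx":0,"ty":0,"tz":0.05,"ax":0,"ay":0,"az":0}]}}

```text
clock: 7.15
position: [0.6031, -0.0256, 0.1202]
orientation: [0.0, 0.762, -0.648, 0.0]
contact_force: [-0.4, 0.3, 0.2]
finger_gap: 0.0427
grip_force: 0.0
```

>>> {"method": "step_arm", "body": {"moves": [{"tx":0,"ty":0,"tz":0.001,"ax":0,"ay":0,"az":0},{"tx":0,"ty":0,"tz":0.001,"ax":0,"ay":0,"az":0},{"tx":0,"ty":0,"tz":0.001,"ax":0,"ay":0,"az":0},{"tx":0,"ty":0,"tz":0.001,"ax":0,"ay":0,"az":0},{"tx":0,"ty":0,"tz":0.001,"ax":0,"ay":0,"az":0}], "hand": 0}}

```text
clock: 7.65
position: [0.6034, -0.0257, 0.1196]
orientation: [-0.001, 0.761, -0.648, 0.0]
contact_force: [-1.6, 0.6, 4.7]
finger_gap: 0.0097
grip_force: 33.2
```

>>> {"method": "step_arm", "body": {"moves": [{"tx":0,"ty":0,"tz":-0.0008,"ax":0,"ay":0,"az":0},{"tx":0,"ty":0,"tz":-0.0015,"ax":0,"ay":0,"az":0},{"tx":0,"ty":0,"tz":-0.0015,"ax":0,"ay":0,"az":0}]}}

```text
clock: 7.95
position: [0.6033, -0.0257, 0.12]
orientation: [-0.0, 0.761, -0.648, 0.0]
contact_force: [1.0, 0.7, 1.2]
finger_gap: 0.0093
grip_force: 32.6
```

Next I'll pull about 3 mm more in command, roughly 9 N.

>>> {"method": "step_arm", "body": {"moves": [{"tx":0,"ty":0,"tz":-0.001,"ax":0,"ay":0,"az":0},{"tx":0,"ty":0,"tz":-0.002,"ax":0,"ay":0,"az":0},{"tx":0,"ty":0,"tz":-0.0025,"ax":0,"ay":0,"az":0},{"tx":0,"ty":0,"tz":-0.0025,"ax":0,"ay":0,"az":0}]}}

```text
clock: 8.35
position: [0.6027, -0.0256, 0.1213]
orientation: [0.0, 0.761, -0.648, -0.001]
contact_force: [3.3, 0.2, -9.6]
finger_gap: 0.0093
grip_force: 31.0
```

>>> {"method": "step_arm", "body": {"moves": [{"tx":0,"ty":0,"tz":-0.0005,"ax":0,"ay":0,"az":0},{"tx":0,"ty":0,"tz":-0.0005,"ax":0,"ay":0,"az":0}]}}

```text
clock: 8.55
position: [0.6024, -0.0257, 0.1217]
orientation: [0.001, 0.761, -0.649, -0.001]
contact_force: [4.4, 0.0, -14.1]
finger_gap: 0.0093
grip_force: 30.6
```

>>> {"method": "step_arm", "body": {"moves": [{"tx":0,"ty":-0.0005,"tz":0.0015,"ax":0,"ay":0,"az":0},{"tx":0,"ty":-0.0005,"tz":0.0032,"ax":0,"ay":0,"az":0},{"tx":0,"ty":-0.0005,"tz":0.0032,"ax":0,"ay":0,"az":0}]}}

```text
clock: 8.85
position: [0.6031, -0.0257, 0.1207]
orientation: [0.0, 0.761, -0.648, -0.0]
contact_force: [-0.9, 1.3, -4.1]
finger_gap: 0.0092
grip_force: 31.6
```

>>> {"method": "step_arm", "body": {"moves": [{"tx":0,"ty":0,"tz":0,"ax":0,"ay":0,"az":0},{"tx":0,"ty":0,"tz":0,"ax":0,"ay":0,"az":0},{"tx":0,"ty":0,"tz":0,"ax":0,"ay":0,"az":0},{"tx":0,"ty":0,"tz":0,"ax":0,"ay":0,"az":0}], "hand": 0.5}}

```text
clock: 9.25
position: [0.6039, -0.0258, 0.1207]
orientation: [-0.0, 0.761, -0.648, 0.001]
contact_force: [-0.2, 0.1, 0.0]
finger_gap: 0.0429
grip_force: 0.0
```

>>> {"method": "step_arm", "body": {"moves": [{"tx":0,"ty":0,"tz":-0.045,"ax":0,"ay":0,"az":0},{"tx":0,"ty":0,"tz":-0.06,"ax":0,"ay":0,"az":0},{"tx":-0.04,"ty":0,"tz":-0.06,"ax":0,"ay":0,"az":0},{"tx":-0.085,"ty":0,"tz":-0.06,"ax":0,"ay":0,"az":0},{"tx":-0.13,"ty":0,"tz":-0.06,"ax":0,"ay":0,"az":0}]}}

```text
clock: 9.75
position: [0.5827, 0.1036, 0.1805]
orientation: [-0.0, 0.761, -0.649, 0.0]
contact_force: [1.6, 0.4, -0.1]
finger_gap: 0.0426
grip_force: 0.0
```

>>> {"method": "step_arm", "body": {"moves": [{"tx":-0.045,"ty":0,"tz":0,"ax":0,"ay":0,"az":0},{"tx":-0.079,"ty":0.0005,"tz":0,"ax":0,"ay":0,"az":0},{"tx":-0.079,"ty":0.0005,"tz":0,"ax":0,"ay":0,"az":0},{"tx":-0.079,"ty":0.0005,"tz":0,"ax":0,"ay":0,"az":0}]}}

```text
clock: 10.15
position: [0.5697, 0.1812, 0.1801]
orientation: [0.0, 0.762, -0.648, 0.0]
contact_force: [0.2, -0.7, -0.6]
finger_gap: 0.0428
grip_force: 0.0
```

```bash
python3 - <<'E'
from h import *
p,r,s=pose();print(p,s['clock'])
m=bot.camera_model('wrist');im,d=bot.camera('wrist');cv2.imwrite('pics/w2.png',im);W=cloud(d,m)
for q in("card_red","card_blue","card_yellow"):
    for e in bot.silhouettes('wrist',q)[:2]:
        P=W[e['region']&(d>0)]
        T=P[(P[:,2]>.138)&(P[:,2]<.155)]
        if len(T)>5:
            c,wh,a=cv2.minAreaRect(T[:,:2].astype(np.float32));print(q,round(e['p'],2),len(T),np.round(c,4),np.round(wh,4),round(a,1),np.median(T[:,2]),np.round(e['box']))
delta(np.array([.5708,.1807,.1195]),np.radians(9))
E
```

```text
[0.56966392 0.18121196 0.18013654] 10.15
card_red 0.98 2519 [0.5861 0.0774] [0.0098 0.0455] 8.8 0.14422724508671522 [308.   6. 333. 123.]
card_yellow 0.78 1438 [0.5703 0.1807] [0.0095 0.0464] 8.9 0.1443469813218649 [308. 194. 328. 320.]
t [-0.0011 -0.001   0.0606] a [ 0.     -0.     -0.4998]
t [-0.0011 -0.001   0.0606] a [-0.     -0.      0.0002]
```

>>> {"method": "step_arm", "body": {"moves": [{"tx":0,"ty":-0.0005,"tz":0.03,"ax":0,"ay":0,"az":0},{"tx":0,"ty":-0.0005,"tz":0.06,"ax":0,"ay":0,"az":0},{"tx":0,"ty":-0.0005,"tz":0.06,"ax":0,"ay":0,"az":0},{"tx":0,"ty":-0.0005,"tz":0.06,"ax":0,"ay":0,"az":0}]}}

```text
clock: 10.75
position: [0.5707, 0.1797, 0.1206]
orientation: [0.0, 0.761, -0.649, 0.0]
contact_force: [-0.0, -0.8, 1.4]
finger_gap: 0.0427
grip_force: 0.0
```

>>> {"method": "step_arm", "body": {"moves": [{"tx":0,"ty":0,"tz":0.001,"ax":0,"ay":0,"az":0},{"tx":0,"ty":0,"tz":0,"ax":0,"ay":0,"az":0},{"tx":0,"ty":0,"tz":0,"ax":0,"ay":0,"az":0},{"tx":0,"ty":0,"tz":0,"ax":0,"ay":0,"az":0},{"tx":0,"ty":0,"tz":0,"ax":0,"ay":0,"az":0}], "hand": 0, "force": 60}}

```text
clock: 11.25
position: [0.5708, 0.1808, 0.1212]
orientation: [-0.001, 0.761, -0.648, 0.001]
contact_force: [-1.3, -1.1, 5.6]
finger_gap: 0.0086
grip_force: 61.0
```

>>> {"method": "step_arm", "body": {"moves": [{"tx":0,"ty":0,"tz":-0.0015,"ax":0,"ay":0,"az":0},{"tx":0,"ty":0,"tz":-0.003,"ax":0,"ay":0,"az":0},{"tx":0,"ty":0,"tz":-0.003,"ax":0,"ay":0,"az":0}]}}

```text
clock: 11.55
position: [0.5704, 0.1808, 0.1224]
orientation: [-0.0, 0.761, -0.648, -0.0]
contact_force: [1.5, -0.5, -2.1]
finger_gap: 0.0087
grip_force: 59.7
```

>>> {"method": "step_arm", "body": {"moves": [{"tx":0,"ty":0,"tz":-0.001,"ax":0,"ay":0,"az":0},{"tx":0,"ty":0,"tz":-0.002,"ax":0,"ay":0,"az":0},{"tx":0,"ty":0,"tz":-0.003,"ax":0,"ay":0,"az":0},{"tx":0,"ty":0,"tz":-0.003,"ax":0,"ay":0,"az":0}]}}

```text
clock: 11.95
position: [0.5703, 0.1807, 0.126]
orientation: [-0.0, 0.761, -0.648, -0.0]
contact_force: [2.5, 0.9, -3.4]
finger_gap: 0.0089
grip_force: 59.7
```

The yellow card slides at about 4 N, so it is the worn one. I'll pull it right out.

>>> {"method": "step_arm", "body": {"moves": [{"tx":0,"ty":0,"tz":-0.006,"ax":0,"ay":0,"az":0},{"tx":0,"ty":0,"tz":-0.012,"ax":0,"ay":0,"az":0},{"tx":0,"ty":0,"tz":-0.018,"ax":0,"ay":0,"az":0},{"tx":0,"ty":0,"tz":-0.024,"ax":0,"ay":0,"az":0},{"tx":0,"ty":0,"tz":-0.03,"ax":0,"ay":0,"az":0}]}}

```text
clock: 12.45
position: [0.5709, 0.1808, 0.1573]
orientation: [-0.001, 0.761, -0.648, 0.001]
contact_force: [4.4, 1.4, -2.4]
finger_gap: 0.0087
grip_force: 60.0
```

>>> {"method": "step_arm", "body": {"moves": [{"tx":0,"ty":0,"tz":-0.015,"ax":0,"ay":0,"az":0},{"tx":0,"ty":0,"tz":-0.03,"ax":0,"ay":0,"az":0},{"tx":0,"ty":0,"tz":-0.05,"ax":0,"ay":0,"az":0},{"tx":0,"ty":0,"tz":-0.075,"ax":0,"ay":0,"az":0},{"tx":0,"ty":0,"tz":-0.1,"ax":0,"ay":0,"az":0}]}}

```text
clock: 12.95
position: [0.5692, 0.1802, 0.2574]
orientation: [0.001, 0.761, -0.648, -0.0]
contact_force: [0.8, -1.0, -1.7]
finger_gap: 0.0088
grip_force: 60.1
```

```bash
python3 - <<'E'
from h import *
delta(np.array([.5125,-.27,.257]),np.radians(2));s=bot.get_state();print(s['position'],s['contact_force'],s['q'])
E
```

```text
t [0.4354 0.1278 0.0008] a [ 1.000e-04  4.000e-04 -4.801e-01]
t [0.4354 0.1278 0.0008] a [ 0.0003 -0.0001  0.0199]
[0.56922798 0.1801689  0.25743267] [ 0.78747039 -0.962564   -1.7242656 ] [ 5.67954255e-01  3.46873039e-01  3.01156881e-01 -2.49666121e-04
 -1.52679410e+00 -4.07849267e-01]
```

>>> {"method": "step_arm", "body": {"moves": [{"tx":0.02,"ty":0.007,"tz":-0.02,"ax":0,"ay":0,"az":0},{"tx":0.06,"ty":0.021,"tz":-0.02,"ax":0,"ay":0,"az":0},{"tx":0.1,"ty":0.035,"tz":-0.02,"ax":0,"ay":0,"az":0},{"tx":0.14,"ty":0.049,"tz":-0.02,"ax":0,"ay":0,"az":0},{"tx":0.18,"ty":0.063,"tz":-0.02,"ax":0,"ay":0,"az":0}]}}

```text
clock: 13.45
position: [0.5352, -0.0087, 0.2768]
orientation: [0.0, 0.762, -0.648, -0.0]
contact_force: [0.6, -0.1, -1.2]
finger_gap: 0.0088
grip_force: 60.1
```

>>> {"method": "step_arm", "body": {"moves": [{"tx":0.04,"ty":0.014,"tz":0,"ax":0,"ay":0,"az":0.005},{"tx":0.085,"ty":0.03,"tz":0,"ax":0,"ay":0,"az":0.01},{"tx":0.13,"ty":0.046,"tz":0,"ax":0,"ay":0,"az":0.015},{"tx":0.175,"ty":0.063,"tz":0,"ax":0,"ay":0,"az":0.02},{"tx":0.175,"ty":0.063,"tz":0,"ax":0,"ay":0,"az":0.02}]}}

```text
clock: 13.95
position: [0.4999, -0.1944, 0.2767]
orientation: [0.001, 0.717, -0.697, -0.0]
contact_force: [0.5, -0.2, -0.9]
finger_gap: 0.0087
grip_force: 60.2
```

```bash
python3 - <<'E'
from h import *
p,r,s=pose();print(p,s['clock'],s['contact_force'])
m=bot.camera_model('wrist');im,d=bot.camera('wrist');W=cloud(d,m)
p,r,s=pose();y=r.apply([0,1,0]);print('tool y heading',np.degrees(np.arctan2(y[1],y[0])))
np.save('wW.npy',W);cv2.imwrite('w3.png',im)
e=bot.silhouettes('wrist','spare')[0];print(e['p'],e['box'])
P=W[e['region']&(d>0)]
T=P[(P[:,2]>.009)&(P[:,2]<.02)];c,wh,a=cv2.minAreaRect(T[:,:2].astype(np.float32));print('plate',len(T),np.round(c,4),np.round(wh,4),a)
g=cv2.inRange(cv2.cvtColor(im,cv2.COLOR_BGR2HSV),(45,120,60),(75,255,255))>0
T=W[g&(d>0)];T=T[(abs(T[:,2]-.015)<.006)];c,wh,a=cv2.minAreaRect(T[:,:2].astype(np.float32));print('green',len(T),np.round(c,4),np.round(wh,4),a)
for lo,hi in((.06,.07),(.07,.085)):
    T=P[(P[:,2]>lo)&(P[:,2]<hi)]
    if len(T)>5:
        c2,wh,a2=cv2.minAreaRect(T[:,:2].astype(np.float32));print(lo,len(T),np.round(c2,4),np.round(wh,4),a2)
e=bot.silhouettes('wrist','card_yellow')[0];P=W[e['region']&(d>0)];print('card',e['p'],e['box'],np.percentile(P,[2,50,98],axis=0).round(4))
x0,y0,x1,y1=[int(v) for v in bot.look_for('wrist','spare')[0]['box']]
cv2.imwrite('pics/w3.png',im)
E
```

```text
[ 0.49994581 -0.19442388  0.27674407] 13.95 [ 0.54182373 -0.24857638 -0.87809817]
tool y heading -178.29396479265918
0.58 [264.7, 79.7, 348.6, 164.2]
plate 3077 [ 0.5137 -0.2707] [0.0852 0.0847] 1.7057082653045654
green 204 [ 0.5415 -0.2697] [0.0355 0.0856] 8.000870704650879
0.06 782 [ 0.5042 -0.272 ] [0.0427 0.0479] 6.3210129737854
0.07 524 [ 0.5152 -0.2706] [0.0249 0.0413] 1.566372275352478
card 0.96 [305.3, 209.1, 332.1, 398.4] [[ 0.4956 -0.2174  0.1914]
 [ 0.5003 -0.2063  0.2989]
 [ 0.5051 -0.1726  0.3005]]
```

View pics/w3.png

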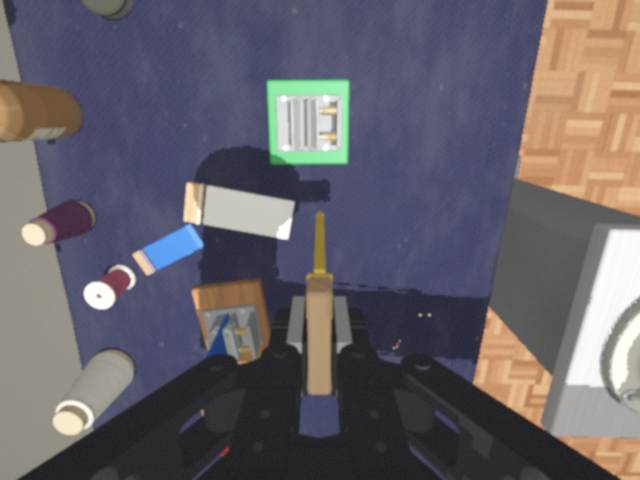

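The view shows the spare clip at (308,122) and the yellow card hanging straight, with its bar at (320,335) and foot at (320,213). I'll measure the offset from card to seat.

```bash
python3 - <<'E'
from h import *
m=bot.camera_model('wrist');im,d=bot.camera('wrist');W=cloud(d,m)
e=bot.silhouettes('wrist','card_yellow')[0];P=W[e['region']&(d>0)]
p,r,s=pose();print('tcp',p)
P=r.inv().apply(P-p)   # tool frame
B=P[abs(P[:,2]+.0235)<.004];print('bar tool',len(B),B.min(0).round(4),B.max(0).round(4),np.median(B,0).round(4))
for a,b in((-.02,.0),(0,.02),(.02,.04),(.04,.06),(.06,.08),(.08,.1)):
    T=P[(P[:,2]>a)&(P[:,2]<b)]
    if len(T)>4: print(a,len(T),'x',np.percentile(T[:,0],[2,50,98]).round(4),'y',np.percentile(T[:,1],[2,50,98]).round(4))
e=bot.silhouettes('wrist','spare')[0];Q=W[e['region']&(d>0)];T=Q[(Q[:,2]>.009)&(Q[:,2]<.02)]
c,wh,a=cv2.minAreaRect(T[:,:2].astype(np.float32));print('plate',np.round(c,4),np.round(wh,4),a,'in tool',r.inv().apply(np.array([*c,.015])-p).round(4))
E
```

```text
tcp [ 0.50249366 -0.18872091  0.27617913]
bar tool 2563 [-0.0226 -0.0044 -0.027 ] [ 0.0236  0.0053 -0.0195] [ 0.0037  0.0004 -0.0226]
-0.02 492 x [0.0118 0.0229 0.0236] y [-0.0045  0.0004  0.006 ]
0 191 x [0.0214 0.023  0.0235] y [-0.0019  0.0004  0.0027]
0.02 136 x [0.0223 0.023  0.0234] y [-0.002   0.0004  0.0028]
0.04 95 x [0.0226 0.0229 0.0234] y [-0.0018  0.0004  0.0027]
0.06 75 x [0.0223 0.0229 0.0233] y [-0.002   0.0004  0.0028]
0.08 50 x [0.0223 0.0229 0.0232] y [-0.0016  0.0007  0.003 ]
plate [ 0.5137 -0.2704] [0.0853 0.0848] 2.0043106079101562 in tool [ 0.0821 -0.0083  0.2612]
```

>>> {"method": "step_arm", "body": {"moves": [{"tx":0.04,"ty":-0.005,"tz":0,"ax":0,"ay":0,"az":0},{"tx":0.0815,"ty":-0.0095,"tz":0,"ax":0,"ay":0,"az":0},{"tx":0.0815,"ty":-0.0095,"tz":0.03,"ax":0,"ay":0,"az":0},{"tx":0.0815,"ty":-0.0095,"tz":0.06,"ax":0,"ay":0,"az":0},{"tx":0.0815,"ty":-0.0095,"tz":0.08,"ax":0,"ay":0,"az":0}]}}

```text
clock: 14.8
position: [0.5142, -0.2699, 0.1935]
orientation: [0.0, 0.719, -0.695, -0.002]
contact_force: [0.8, -0.8, -1.2]
finger_gap: 0.0089
grip_force: 60.1
```

>>> {"method": "step_arm", "body": {"moves": [{"tx":0,"ty":0,"tz":0,"ax":0,"ay":0,"az":0},{"tx":0,"ty":0,"tz":0,"ax":0,"ay":0,"az":0},{"tx":0,"ty":0,"tz":0,"ax":0,"ay":0,"az":0},{"tx":0,"ty":0,"tz":0,"ax":0,"ay":0,"az":0}]}}

```text
clock: 15.2
position: [0.5155, -0.271, 0.1976]
orientation: [-0.001, 0.719, -0.695, 0.001]
contact_force: [0.8, 0.9, -1.5]
finger_gap: 0.0087
grip_force: 60.1
```

```bash
python3 - <<'E'
from h import *
delta(np.array([.5145,-.27,.19]),np.radians(1.9));p,r,s=pose();print(p,s['contact_force'],s['clock'],s['qvel'].round(4))
m=bot.camera_model('wrist');im,d=bot.camera('wrist');cv2.imwrite('pics/w4.png',im);W=cloud(d,m);print(pose()[0])
Q=W[(d>0)&(abs(W[...,0]-.514)<.06)&(abs(W[...,1]+.27)<.06)]
for q in('spare',):
    for e in bot.silhouettes('wrist',q)[:1]:
        Q=W[e['region']&(d>0)];T=Q[(Q[:,2]>.009)&(Q[:,2]<.02)]
        c,wh,a=cv2.minAreaRect(T[:,:2].astype(np.float32));print(e['p'],e['box'],'plate',len(T),np.round(c,4),np.round(wh,4),a)
e=bot.silhouettes('wrist','card_yellow')[0];P=W[e['region']&(d>0)];P=r.inv().apply(P-p)
for a,b in((-.027,-.02),(0,.02),(.06,.1)):
    T=P[(P[:,2]>a)&(P[:,2]<b)]
    if len(T)>4: print(a,len(T),'x',np.percentile(T[:,0],[2,50,98]).round(4),'y',np.percentile(T[:,1],[2,50,98]).round(4))
E
```

```text
t [-0.0011  0.001   0.0076] a [ 3.000e-04 -7.000e-04 -4.997e-01]
t [-0.0011  0.001   0.0076] a [-0.0004 -0.0002  0.0003]
[ 0.51549128 -0.27103368  0.19761942] [ 0.82563827  0.91975088 -1.48634025] 15.2 [-0.0037  0.0021 -0.01   -0.0042  0.0032 -0.0021]
[ 0.51533688 -0.27102292  0.19732769]
0.97 [272.8, 163.5, 368.3, 260.2] plate 3219 [ 0.5134 -0.2707] [0.0852 0.0856] 1.589896321296692
-0.027 2510 x [-0.0211  0.0033  0.0223] y [-0.0045 -0.0003  0.0045]
0 193 x [0.0217 0.0225 0.023 ] y [-0.0023  0.      0.0023]
0.06 126 x [0.0218 0.0225 0.0229] y [-0.0024 -0.      0.0025]
```

View pics/w4.png

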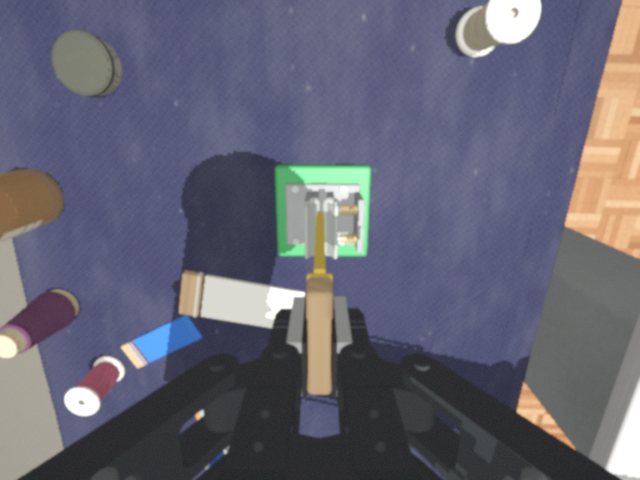

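The picture shows the foot at (320,212) over the clip mouth, columns 310 to 332, with the card aligned. I'll descend into the mouth.

>>> {"method": "step_arm", "body": {"moves": [{"tx":0,"ty":0.001,"tz":0.008,"ax":0,"ay":0,"az":0},{"tx":0,"ty":0.001,"tz":0.016,"ax":0,"ay":0,"az":0},{"tx":0,"ty":0.001,"tz":0.024,"ax":0,"ay":0,"az":0},{"tx":0,"ty":0.001,"tz":0.032,"ax":0,"ay":0,"az":0},{"tx":0,"ty":0.001,"tz":0.032,"ax":0,"ay":0,"az":0}]}}

```text
clock: 15.85
position: [0.5131, -0.2708, 0.1624]
orientation: [0.0, 0.719, -0.695, -0.001]
contact_force: [0.5, 0.2, -1.7]
finger_gap: 0.009
grip_force: 60.1
```

>>> {"method": "step_arm", "body": {"moves": [{"tx":0,"ty":0,"tz":0.002,"ax":0,"ay":0,"az":0},{"tx":0,"ty":0,"tz":0.004,"ax":0,"ay":0,"az":0},{"tx":0,"ty":0,"tz":0.004,"ax":0,"ay":0,"az":0}]}}

```text
clock: 16.15
position: [0.514, -0.2711, 0.1601]
orientation: [-0.0, 0.719, -0.695, 0.0]
contact_force: [0.8, 0.4, -0.1]
finger_gap: 0.0089
grip_force: 60.1
```

>>> {"method": "step_arm", "body": {"moves": [{"tx":0,"ty":0,"tz":0.002,"ax":0,"ay":0,"az":0},{"tx":0,"ty":0,"tz":0.004,"ax":0,"ay":0,"az":0},{"tx":0,"ty":0,"tz":0.004,"ax":0,"ay":0,"az":0},{"tx":0,"ty":0,"tz":0.004,"ax":0,"ay":0,"az":0}]}}

```text
clock: 16.55
position: [0.5143, -0.2712, 0.1567]
orientation: [-0.0, 0.719, -0.695, 0.001]
contact_force: [1.3, 0.0, 2.7]
finger_gap: 0.0089
grip_force: 60.7
```

>>> {"method": "step_arm", "body": {"moves": [{"tx":0,"ty":0,"tz":0.001,"ax":0,"ay":0,"az":0},{"tx":0,"ty":0,"tz":0.003,"ax":0,"ay":0,"az":0},{"tx":0,"ty":0,"tz":0.004,"ax":0,"ay":0,"az":0},{"tx":0,"ty":0,"tz":0.004,"ax":0,"ay":0,"az":0}]}}

```text
clock: 16.95
position: [0.5143, -0.2717, 0.1539]
orientation: [-0.0, 0.719, -0.695, 0.002]
contact_force: [0.3, 1.5, 9.6]
finger_gap: 0.0088
grip_force: 61.8
```

>>> {"method": "step_arm", "body": {"moves": [{"tx":0,"ty":0,"tz":0.001,"ax":0,"ay":0,"az":0},{"tx":0,"ty":0,"tz":0.002,"ax":0,"ay":0,"az":0},{"tx":0,"ty":0,"tz":0.002,"ax":0,"ay":0,"az":0},{"tx":0,"ty":0,"tz":0.002,"ax":0,"ay":0,"az":0}]}}

```text
clock: 17.35
position: [0.5142, -0.2719, 0.1521]
orientation: [0.0, 0.719, -0.695, 0.002]
contact_force: [-0.4, 0.8, 10.1]
finger_gap: 0.0089
grip_force: 61.9
```

>>> {"method": "step_arm", "body": {"moves": [{"tx":0,"ty":0,"tz":0.001,"ax":0,"ay":0,"az":0},{"tx":0,"ty":0,"tz":0.002,"ax":0,"ay":0,"az":0},{"tx":0,"ty":0,"tz":0.003,"ax":0,"ay":0,"az":0},{"tx":0,"ty":0,"tz":0.003,"ax":0,"ay":0,"az":0}]}}

```text
clock: 17.75
position: [0.514, -0.2721, 0.1492]
orientation: [0.0, 0.719, -0.695, 0.002]
contact_force: [-1.0, -0.9, 11.7]
finger_gap: 0.0089
grip_force: 62.1
```

>>> {"method": "step_arm", "body": {"moves": [{"tx":0,"ty":0,"tz":0.001,"ax":0,"ay":0,"az":0},{"tx":0,"ty":0,"tz":0.002,"ax":0,"ay":0,"az":0},{"tx":0,"ty":0,"tz":0.003,"ax":0,"ay":0,"az":0},{"tx":0,"ty":0,"tz":0.004,"ax":0,"ay":0,"az":0},{"tx":0,"ty":0,"tz":0.004,"ax":0,"ay":0,"az":0}]}}

```text
clock: 18.25
position: [0.5136, -0.2719, 0.1442]
orientation: [0.0, 0.719, -0.695, 0.001]
contact_force: [-0.7, 0.3, 7.4]
finger_gap: 0.0089
grip_force: 61.3
```

It is now sliding at about 7 N, with about 22 mm to go.

>>> {"method": "step_arm", "body": {"moves": [{"tx":0,"ty":0,"tz":0.003,"ax":0,"ay":0,"az":0},{"tx":0,"ty":0,"tz":0.006,"ax":0,"ay":0,"az":0},{"tx":0,"ty":0,"tz":0.009,"ax":0,"ay":0,"az":0},{"tx":0,"ty":0,"tz":0.012,"ax":0,"ay":0,"az":0},{"tx":0,"ty":0,"tz":0.014,"ax":0,"ay":0,"az":0}]}}

```text
clock: 18.75
position: [0.5136, -0.2718, 0.1301]
orientation: [0.0, 0.719, -0.695, 0.001]
contact_force: [-0.6, -0.5, 7.7]
finger_gap: 0.0089
grip_force: 61.5
```

>>> {"method": "step_arm", "body": {"moves": [{"tx":0,"ty":0,"tz":0.0015,"ax":0,"ay":0,"az":0},{"tx":0,"ty":0,"tz":0.003,"ax":0,"ay":0,"az":0},{"tx":0,"ty":0,"tz":0.0045,"ax":0,"ay":0,"az":0},{"tx":0,"ty":0,"tz":0.006,"ax":0,"ay":0,"az":0},{"tx":0,"ty":0,"tz":0.006,"ax":0,"ay":0,"az":0}]}}

```text
clock: 19.25
position: [0.5136, -0.2717, 0.1239]
orientation: [0.0, 0.719, -0.695, 0.001]
contact_force: [-0.7, 0.4, 5.4]
finger_gap: 0.0089
grip_force: 61.3
```

>>> {"method": "step_arm", "body": {"moves": [{"tx":0,"ty":0,"tz":0.001,"ax":0,"ay":0,"az":0},{"tx":0,"ty":0,"tz":0.002,"ax":0,"ay":0,"az":0},{"tx":0,"ty":0,"tz":0.002,"ax":0,"ay":0,"az":0}]}}

```text
clock: 19.55
position: [0.5136, -0.2717, 0.122]
orientation: [0.0, 0.719, -0.695, 0.001]
contact_force: [-1.0, -1.0, 6.3]
finger_gap: 0.0085
grip_force: 61.3
```

>>> {"method": "step_arm", "body": {"moves": [{"tx":0,"ty":0,"tz":0.0007,"ax":0,"ay":0,"az":0},{"tx":0,"ty":0,"tz":0.0015,"ax":0,"ay":0,"az":0},{"tx":0,"ty":0,"tz":0.0015,"ax":0,"ay":0,"az":0}]}}

```text
clock: 19.85
position: [0.5136, -0.2718, 0.1209]
orientation: [0.0, 0.719, -0.695, 0.001]
contact_force: [-0.9, 0.5, 8.8]
finger_gap: 0.0088
grip_force: 61.6
```

>>> {"method": "step_arm", "body": {"moves": [{"tx":0,"ty":0,"tz":0.0007,"ax":0,"ay":0,"az":0},{"tx":0,"ty":0,"tz":0.001,"ax":0,"ay":0,"az":0},{"tx":0,"ty":0,"tz":0.001,"ax":0,"ay":0,"az":0}]}}

```text
clock: 20.15
position: [0.5137, -0.2719, 0.1206]
orientation: [0.0, 0.719, -0.695, 0.001]
contact_force: [-1.1, 0.9, 11.9]
finger_gap: 0.0087
grip_force: 62.1
```

Force is rising, so the floor is near. Another 1.5 mm of command should bring it to about 16 to 17 N.

>>> {"method": "step_arm", "body": {"moves": [{"tx":0,"ty":0,"tz":0.0007,"ax":0,"ay":0,"az":0},{"tx":0,"ty":0,"tz":0.0014,"ax":0,"ay":0,"az":0},{"tx":0,"ty":0,"tz":0.0014,"ax":0,"ay":0,"az":0}]}}

```text
clock: 20.45
position: [0.5138, -0.272, 0.1201]
orientation: [0.0, 0.719, -0.695, 0.002]
contact_force: [-2.8, 2.1, 16.1]
finger_gap: 0.0089
grip_force: 62.8
```

16 N with the expected height means it is seated. I'll relax, open, retreat and check.

>>> {"method": "step_arm", "body": {"moves": [{"tx":0,"ty":0,"tz":-0.002,"ax":0,"ay":0,"az":0},{"tx":0,"ty":0,"tz":-0.004,"ax":0,"ay":0,"az":0},{"tx":0,"ty":0,"tz":-0.004,"ax":0,"ay":0,"az":0}]}}

```text
clock: 20.75
position: [0.5135, -0.2716, 0.1214]
orientation: [0.0, 0.719, -0.695, 0.0]
contact_force: [-0.2, -2.0, 4.4]
finger_gap: 0.0091
grip_force: 60.8
```

>>> {"method": "step_arm", "body": {"moves": [{"tx":0,"ty":0,"tz":0,"ax":0,"ay":0,"az":0},{"tx":0,"ty":0,"tz":0,"ax":0,"ay":0,"az":0},{"tx":0,"ty":0,"tz":0,"ax":0,"ay":0,"az":0},{"tx":0,"ty":0,"tz":0,"ax":0,"ay":0,"az":0},{"tx":0,"ty":0,"tz":0,"ax":0,"ay":0,"az":0}], "hand": 0.5}}

```text
clock: 21.25
position: [0.5136, -0.2709, 0.1208]
orientation: [0.0, 0.719, -0.695, -0.0]
contact_force: [-0.2, 0.3, 0.6]
finger_gap: 0.0431
grip_force: 0.0
```

>>> {"method": "step_arm", "body": {"moves": [{"tx":0,"ty":0,"tz":-0.02,"ax":0,"ay":0,"az":0},{"tx":0,"ty":0,"tz":-0.05,"ax":0,"ay":0,"az":0},{"tx":0,"ty":0,"tz":-0.09,"ax":0,"ay":0,"az":0},{"tx":0,"ty":0,"tz":-0.13,"ax":0,"ay":0,"az":0},{"tx":0,"ty":0,"tz":-0.13,"ax":0,"ay":0,"az":0}]}}

```text
clock: 21.75
position: [0.5159, -0.2725, 0.2578]
orientation: [-0.002, 0.719, -0.695, 0.006]
contact_force: [-0.4, -0.8, 0.4]
finger_gap: 0.0429
grip_force: 0.0
```

```bash
python3 - <<'E'
from h import *
for n in('wrist','scene'):
    m=bot.camera_model(n);im,d=bot.camera(n);W=cloud(d,m);cv2.imwrite(f'pics/{n}5.png',im)
    for q in("card_red","card_blue","card_yellow"):
        for e in bot.silhouettes(n,q)[:1]:
            P=W[e['region']&(d>0)];T=P[(P[:,2]>.125)&(P[:,2]<.16)]
            if len(T)>5:
                c,wh,a=cv2.minAreaRect(T[:,:2].astype(np.float32));print(n,q,len(T),np.round(c,4),np.round(wh,4),round(a,1),'top',np.percentile(T[:,2],[50,95]).round(4))
    for q in("thread_cone","spool_pink","pastille_tin","spool_cream"):
        if n=='scene':
            e=bot.look_for(n,q)[0];print(q,np.round(e['box']))
print(bot.get_state()['clock'])
cv2.imwrite('pics/s5.png',cv2.resize(im[120:330,180:460],None,fx=2.8,fy=2.8))
E
```

```text
wrist card_yellow 832 [ 0.5137 -0.2719] [0.0097 0.0451] 1.9 top [0.1443 0.1454]
scene card_yellow 217 [ 0.5092 -0.2713] [0.0131 0.0469] 1.4 top [0.1403 0.1443]
thread_cone [256. 114. 281. 161.]
spool_pink [350. 176. 360. 201.]
pastille_tin [450. 253. 471. 277.]
spool_cream [385. 366. 413. 393.]
22.35
```

View pics/s5.png

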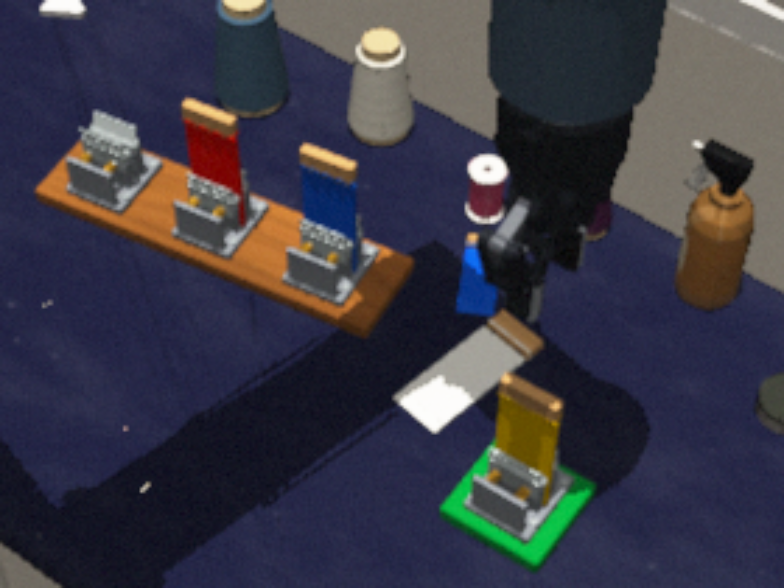

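The crop shows the yellow card upright in the spare clip at (530,430). Red and blue stand at the same pixels as before. A spare white card, which is not on the task list, now lies flat near (470,370). I'll check when that happened and confirm that red and blue have not shifted.

```bash
python3 - <<'E'
from h import *
a=cv2.imread('pics/scene0.png');b=cv2.imread('pics/scene5.png')
for n,(x0,y0,x1,y1) in dict(red=(244,154,270,198),blue=(286,171,311,206),cone=(255,112,284,162),pink=(345,176,362,202),tin=(449,251,473,277),cream=(384,362,412,396),rail=(205,170,235,195)).items():
    r=cv2.matchTemplate(b[y0-6:y1+6,x0-6:x1+6],a[y0:y1,x0:x1],cv2.TM_CCOEFF_NORMED);_,v,_,l=cv2.minMaxLoc(r);print(n,round(v,3),'shift',l[0]-6,l[1]-6)
w=cv2.imread('pics/w1.png');w2=cv2.imread('pics/w2.png');cv2.imwrite('pics/w12.png',np.hstack([cv2.resize(w,(400,300)),cv2.resize(w2,(400,300))]))
E
```

```text
red 0.993 shift 0 0
blue 0.994 shift 0 0
cone 0.997 shift 0 0
pink 0.974 shift 0 0
tin 0.973 shift 0 0
cream 0.999 shift 0 0
rail 0.844 shift 0 0
```

View pics/w12.png

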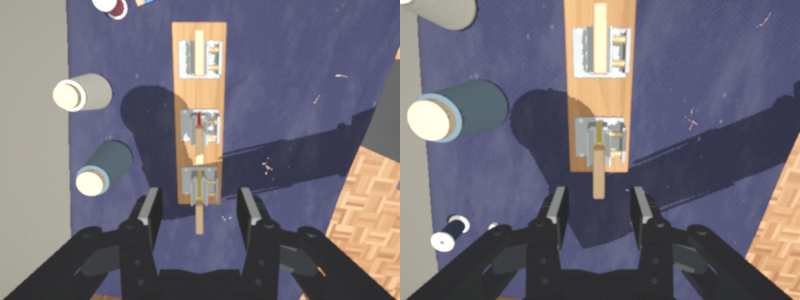

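These show no contact on my side. Red, blue and all bystanders have 0 px shift. Yellow is 1 mm from the seat with its top at the seated height of 0.1443. Handing in.

```bash
python3 -c "
from plant import bot
print(bot.sign_off(),bot.get_state()['clock'])"
```

```text
the job is handed in; nothing more can be done
the job is handed in; nothing more can be done
```

The job is handed in: red held at about 12 N and blue at about 14 N, yellow slid at about 4 N, and yellow was moved into the spare clip, upright and pressed home with about 16 N; red, blue and the four bystanders show no shift, but a freestanding white card that is not on your list ended up lying flat, and I didn't see when it fell or what caused it.

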